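# Proof-pull a fish ornament's hook on the spring gauge

## Task

Draw the red wooden fish out from under the display step, hook it onto the pin inside the pull gauge and pull with the fish until the pointer stands in the green band; keep it there for about a second, never pulling it far into the red. Ease the slide back home without letting it snap, unhook the fish and lay it flat in the tray beside the blue one. Leave the dolls, the eggs, the jar and the blue fish as they are.

Things in the scene. Friction and masses are not known exactly. Their poses are not given: they have to be found in the camera images.
- fish: red wooden fish with yellow tail and steel hook, lying flat, 120 g; tail half under the step at first. Origin on its underside; x to the hook, y left, z up. Body 26 mm wide, 24 mm tall, flat-sided, x = -80 to +30 mm; tail fin up to 51 mm wide, to x = -110 mm
- hook_seat (a point): red fish: centre of an 8 mm pin seated in its hook, at fish x = 78, y = 0, z = 12 mm. The hook is a level 7 mm rod: shank along y = +12 mm from x = 42 to 74 mm, round the end (outside at x = 90 mm), back along y = -12 mm to the tip at x = 68 mm. 17 mm free between shank and tip. Axes as the fish
- hook_opening (a point): red fish: middle of the hook's opening, at fish x = 52, y = -12, z = 12 mm. The opening, on the fish's -y side only, runs 32 mm from the nose ferrule (x = 36 mm) to the hook tip (x = 68 mm); a pin enters it sideways. Axes as the fish
- gauge: pull gauge, fixed: tunnel with blue walls and clear roof. Origin on the table under the middle of its open mouth; x runs into the tunnel. Inside 124 mm wide, 150 mm deep, 44 mm high, floor is the table; walls 5 mm, roof 5 mm with a 16 mm slot along the middle (y = 0). Carriage and spring barrel on the roof reach 71 mm high
- green_band (a point): middle of the green band on the gauge's roof, 29 mm in from the mouth, 50 mm up. Bands beside the slot, going from the home pin to the mouth: white (slide 0 to 0.055 m), green (0.055 to 0.067 m), red (0.067 to 0.080 m)
- slide (a joint): how far the sprung slide is drawn out towards the mouth (m): 0 at home, where its pin stands 90 mm inside the mouth, 0.080 at the stop. The spring pulls it home with about 1.2 N at 0 and 8.5 N in the green band. A black pointer above the roof shows it on the bands
- pin (a point): the slide's upright pin, 8 mm thick, on the tunnel's middle line, reaching from 3 mm above the table up through the slot; this point is on its axis 12 mm above the table
- step: wooden display step, fixed. Origin: on the table under the middle of its front edge; x runs back from the front. Top board 150 mm deep (x = 0 to 150), 220 mm wide, underside 40 mm and top 50 mm above the table; a 14 mm square leg at each corner (y = +-102 mm), open between them
- tray: fixed wooden tray for tested pieces, 240 mm (x) by 200 mm (y) outside, 16 mm high, walls and floor 5 mm. Origin: centre of its underside. A blue fish already lies in its -y half
- blue_fish: a fish of the same shape in blue and white, already tested, lying in the tray; same origin and axes as the red one
- green_doll: green wooden peg doll, 38 mm across, 77 mm tall, standing left or right of the step's front; origin: centre of its underside
- orange_doll: orange peg doll like the green one, on the other side of the step's front; origin: centre of its underside
- white_doll: white peg doll, 34 mm across, 69 mm tall, standing on top of the display step at the back; origin: centre of its underside
- yellow_doll: yellow peg doll of the same size beside it; origin: centre of its underside
- white_egg: white painted egg with a black band glued in a wooden cup, 45 mm across, 76 mm tall, beside the rear of the gauge; origin: centre of its underside
- gold_egg: yellow egg with a green band in a cup, same size, on the gauge's other side; origin: centre of its underside
- glitter_jar: small closed amber glass jar with a white cap, 36 mm across, 55 mm tall, standing before the gauge's mouth on its right (-y) side; origin: centre of its underside
Things that resemble listed ones, but are neither listed nor needed, are in the scene too. Leave any pink look-alike of the gauge alone.

How it is judged (in metres and radians):
On the way:
1. the red fish's hook draws the slide out so that the pointer stands in the green band, for 0.6 s (value of joint slide between 0.055 and 0.067 m and contact force between fish and gauge above 3 N), for 0.6 s.
At the end, for the whole second after the job is handed in: The slide is home (under 5 mm) and the red fish lies at rest, flat on the tray's floor (underside within 3.5 mm of the floor, tilt under 0.06 rad), its origin within 35 mm lengthwise and 90 mm crosswise of the tray's centre (value of joint slide below 0.005 m and x of fish in the frame of tray between -0.035 and 0.035 m and y of fish in the frame of tray between -0.09 and 0.09 m and z of fish in the frame of tray between 0 and 0.0085 m and angle between fish's own z axis and vertical below 0.06 rad and linear speed of fish below 0.02 m/s); the robot touches nothing.
It fails at once if the slide is pulled far into the red (beyond 76 mm) (value of joint slide above 0.076 m).
It fails at once if the slide snaps back (faster than 0.3 m/s) (velocity of joint slide below -0.3 m/s).
It fails at once if the blue fish is shoved more than 25 mm (distance of blue_fish from where it was at the start of the episode above 0.025 m).
It fails at once if one of the dolls is shoved more than 25 mm or tipped (distance of any of green_doll, orange_doll, white_doll, yellow_doll from where it was at the start of the episode above 0.025 m or angle between any of green_doll, orange_doll, white_doll, yellow_doll's own z axis and vertical above 0.5 rad).
It fails at once if one of the eggs or the jar is shoved more than 25 mm or tipped (distance of any of white_egg, gold_egg, glitter_jar from where it was at the start of the episode above 0.025 m or angle between any of white_egg, gold_egg, glitter_jar's own z axis and vertical above 0.5 rad).
It also fails if it takes over 72 s, if anything falls off the work surface, if the arm or the gripper's body presses on something with over 40 N, if the wrist force passes 120 N, or if a joint passes its speed limit or range.

## Robot

A 6-joint arm with a two-finger parallel gripper is mounted at the origin on the work surface. World frame = base frame: x ahead of the robot, y to its left, z up, the work surface at z = 0. Lengths are in mm, angles in rad, forces in N, time in s.
With the tool pointing down it reaches from about 275 to 1000 mm from the base axis. Payload 8.4 kg.
Tool frame: the origin (TCP) lies between the finger pads; the fingertips stand 22 mm ahead of it and the grasp point (between the pads) lies 3 mm ahead of it; z points along the fingers, y is the line along which they close (so a half turn about z gives the same grasp; the last joint's range is limited). The gripper opens to 85 mm and grips with 20 to 120 N. Pads are 22 mm wide; open, the fingers measure 114 mm over their backs; the gripper's body (76 mm by 85 mm) begins 54 mm behind the grasp point. The pads swing forward as they close: fully open they stand 13 mm farther back than shut.
Start: joints at [-1.151, 0.353, 1.633, -0, 1.155, -0.002], TCP at [255.876, -570.224, 253.281] pointing down, gripper open.
Joint ranges: [-2.63, 2.63], [-0.92, 2.1], [0.06, 2.66], [-1.3, 4.44], [0, 2.69], [-3.02, 3.02]. Speed limits (rad/s): [2.22, 2.22, 2.79, 3.14, 3.14, 3.14].

## Interface

Orientations are given as [roll, pitch, yaw] about the fixed x, y, z axes, in that order (R = Rz(yaw) Ry(pitch) Rx(roll)).
In Python, from rig import r, grab_frame gives the robot as it stands.
- The arm moves only by the shell command python3 -m inch 'ROWS' [FORCE]. ROWS is JSON, a list of rows, each a list of 7 numbers: the turn, a rotation vector about the tool's x, y, z as a fraction of full scale, then the shift along the tool's x, y, z as a fraction of full scale, then the closure, from 0 (fully open) to 1 (shut). In form: [[rx, ry, rz, dx, dy, dz, fingers], ...]. A call has 1 to 8 rows; each row shifts and turns the commanded pose from where the row before left it, along the tool's axes as they then stand; what a row does not reach is not made up. Full scale, the value 1, is 2.5 cm for a shift and pi rad for a turn. A row lasts 1/12 s, in which the tool goes at most 41.7 mm and 7.16 degrees, less where a joint would pass 70% of its speed; a pose out of reach is approached as far as the arm can. A call with a number of a shift or a turn outside -1 to 1 is refused whole. A call with a gripper value outside its range is refused whole. The fingers move at their own pace and stop on an object; FORCE is the grip in N (left out, the last holds). Time passes only in rows, so rows that do not move let the fingers close. It gives the time, the measured TCP pose, the force, the opening and the grip force at its end, in the units of the state.
- r.sense(): the state, without advancing time (a new reading comes with each control period).
- grab_frame(name): name is "scene" or "top" or "wrist"; returns a dict with "pixels" (420x560x3 uint8, red, green, blue), "z_map" (420x560 float32, mm along the optical axis (not along the pixel's ray), 0 where there is no reading), "vertical_fov" (degrees; the focal length in pixels is half the picture's height over the tangent of half this angle, whatever the lens; pixels are square), "cx", "cy" (the principal point, pixels), "dist" ([k1, k2, p1, p2, k3] as OpenCV has them; the pictures are not rectified), "cam_to_world" (4x4, takes a point from camera to world coordinates). Camera axes: x right, y down, z forward; pixel columns grow to the right and rows downward; lengths in mm; the calibration is good to about 2 mm. A picture is of the moment at which its call begins.
- r.sign_off(): hands the job in; it is judged then, once.
The state is a dict: "clock": time; "qpos": joint angles; "qvel": joint speeds; "joint_efforts": joint torques, N m; "eef_pos": TCP position; "tcp_rot": TCP orientation; "contact_force": force on the tool from outside, world axes, zero at the start; "wrist_torque": the same for the moment, N m; "opening": opening from 0.0 (shut) to 1.0 (fully open); "grasp_force": force on a finger pad.
Only numpy, scipy, OpenCV 4.12 (cv2) and the standard library are available. Lean on these libraries where they do the work, as an engineer would, in place of code of your own. Each camera call takes 0.05 s, during which the arm holds its last target. There are 200 camera calls.

## Working session

There is one attempt and no reset: what is moved stays moved. The work goes in short steps, Python scripts to look and compute and a shell command to move; the robot and the scene stay as the last step left them, time stands still between calls to the robot, and variables do not carry over. Pictures are saved under pics/ and viewed, at most 11 in all, crops included, and the job is handed in when it is done.

```bash
ls; mkdir -p pics
cat > h.py <<'E'
import numpy as np, cv2
from rig import r, grab_frame
def cam(n):
    f=grab_frame(n); h=f["pixels"].shape[0]
    F=h/2/np.tan(np.radians(f["vertical_fov"])/2)
    f["K"]=np.array([[F,0,f["cx"]],[0,F,f["cy"]],[0,0,1]]); f["d"]=np.array(f["dist"],float); f["T"]=np.array(f["cam_to_world"]); return f
def world(f):
    h,w=f["z_map"].shape
    u,v=np.meshgrid(np.arange(w),np.arange(h))
    p=cv2.undistortPoints(np.stack([u,v],-1).reshape(-1,1,2).astype(np.float64),f["K"],f["d"]).reshape(h,w,2)
    z=f["z_map"]; P=np.stack([p[...,0]*z,p[...,1]*z,z],-1)
    return P@f["T"][:3,:3].T+f["T"][:3,3]
def onplane(f,uv,z):
    p=cv2.undistortPoints(np.array(uv,float).reshape(-1,1,2),f["K"],f["d"]).reshape(-1,2)
    d=np.c_[p,np.ones(len(p))]@f["T"][:3,:3].T; o=f["T"][:3,3]
    return o+d*((z-o[2])/d[:,2])[:,None]
def save(n,im): cv2.imwrite("pics/"+n,cv2.cvtColor(im,cv2.COLOR_RGB2BGR))
E
python3 - <<'E'
from h import *
import pickle
for n in("top","scene"):
    f=cam(n); save(n+"0.png",f["pixels"]); pickle.dump(f,open(n+".pkl","wb")); print(n,f["T"].round(2).tolist(),f["vertical_fov"])
print(r.sense())
E
```

```text
pics
top [[0.01, -0.99, 0.16, 253.43], [-1.0, -0.01, -0.01, 7.82], [0.01, -0.16, -0.99, 1284.1], [0.0, 0.0, 0.0, 1.0]] 57.141321802003205
scene [[0.02, 0.56, -0.83, 1270.81], [1.0, 0.0, 0.03, -9.68], [0.02, -0.83, -0.56, 610.14], [0.0, 0.0, 0.0, 1.0]] 55.7020051128573
{'clock': 0.1, 'qpos': array([-1.15136532e+00,  3.53609192e-01,  1.63404518e+00,  2.79135314e-06,
        1.15516993e+00, -2.40014039e-03]), 'qvel': array([-7.02156425e-04, -2.06826317e-03, -2.83239986e-03,  2.32975986e-03,
        4.45407559e-05,  2.35462782e-04]), 'joint_efforts': array([-1.17468466e-03, -6.06358838e+01, -3.42819536e+01, -1.84203427e-04,
        4.00821518e-03,  1.43917885e-05]), 'eef_pos': array([ 255.73944285, -569.86261901,  252.62403962]), 'tcp_rot': array([-3.14036102e+00, -5.50841725e-06,  4.21830015e-01]), 'contact_force': array([ 0.31420228, -0.71203713, -0.02072017]), 'wrist_torque': array([-0.0373071 , -0.01270863,  0.00747965]), 'grasp_force': 0.0, 'opening': 1.0017557550875462}
```

View pics/top0.png

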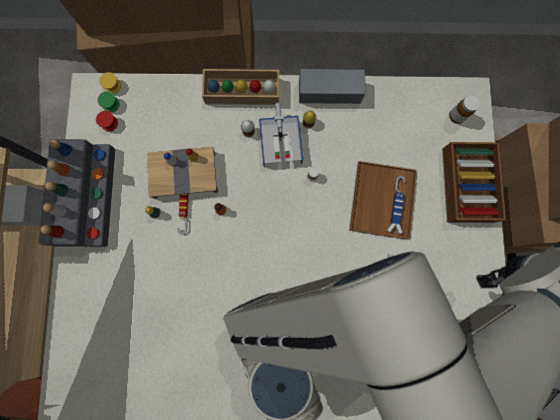

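View pics/scene0.png

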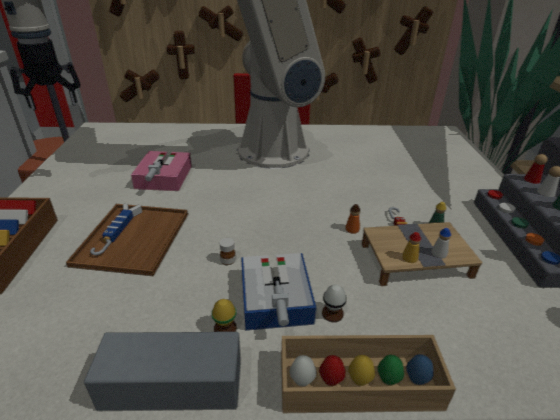

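The top view shows the fish at about (184,210) with its hook towards the robot, the step at (182,172), the gauge at (280,140) with its mouth towards the robot, and the tray at (384,200). The dolls stand at (153,212) and (220,209) and the jar at (312,175). The scene view agrees, and it puts the pink look-alike at (163,170).

Run:
```python
from h import *
import pickle
f=pickle.load(open("top.pkl","rb")); W=world(f); im=f["pixels"]
hsv=cv2.cvtColor(im,cv2.COLOR_RGB2HSV)
def rep(n,box,zlo,zhi):
    x0,y0,x1,y1=box; P=W[y0:y1,x0:x1].reshape(-1,3); P=P[(P[:,2]>zlo)&(P[:,2]<zhi)]
    q=P[:,:2].astype(np.float32); rr=cv2.minAreaRect(q); print(n,len(P),"med",np.median(P,0).round(1),"rect",np.round(rr[0],1),np.round(rr[1],1),round(rr[2],1))
rep("table",(200,260,240,280),-20,20)
rep("step",(140,140,222,202),44,56)
rep("fish",(172,198,200,240),8,30)
rep("hook",(172,219,200,240),5,30)
rep("green",(143,200,163,220),55,90)
rep("orange",(212,200,230,220),55,90)
rep("jar",(303,165,322,185),45,65)
rep("roof",(255,108,305,170),44,56)
rep("gauge_hi",(255,100,305,170),60,90)
rep("tray",(345,155,425,245),12,20)
rep("blue",(385,170,412,240),22,40)
c=lambda b:cv2.resize(im[b[1]:b[3],b[0]:b[2]],None,fx=5,fy=5,interpolation=cv2.INTER_CUBIC)
save("c1.png",np.hstack([c((140,140,220,250)),c((250,95,320,205))]))
```

```text
table 795 med [259.4 200.1   0.5] rect [258.4 200.6] [ 61.9 131. ] 0.4
step 2701 med [569.4 328.3  50.8] rect [576.4 329.4] [151.4 222.7] 5.8
fish 231 med [449.5 321.2  22.3] rect [430.4 325. ] [123.3  35.3] 4.1
hook 81 med [389.1 316.2  13. ] rect [390.1 316.2] [66.3 82.9] 2.9
green 60 med [442.5 419.2  69.1] rect [444.3 422.3] [26.2 24.4] 28.8
orange 53 med [456.  199.6  68.8] rect [456.5 200.7] [23.6 24.8] 46.5
jar 85 med [ 575.8 -104.8   55.2] rect [ 575.2 -106.5] [31.8 30.2] 1.8
roof 1546 med [688.8   4.1  49.6] rect [692.6  -7.6] [159.6 153.7] 5.8
gauge_hi 181 med [753.8   8.6  69.4] rect [752.2   8.5] [115.5  26.7] 0.5
tray 455 med [ 498.7 -372.2   15.8] rect [ 494.9 -345.5] [201.7 240.9] 81.5
blue 345 med [ 452.7 -386.5   28.3] rect [ 475.  -391.2] [ 48.5 187.4] 79.0
```

View pics/c1.png

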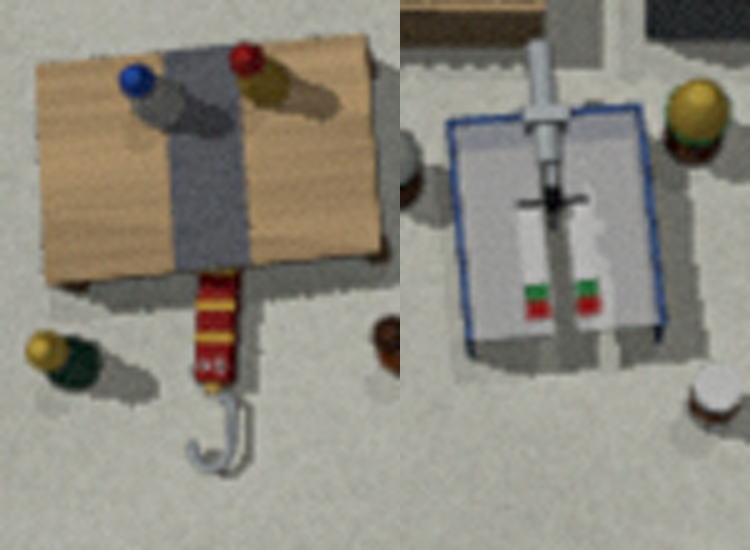

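The crop shows the fish body from crop (218,270) at the step edge to the nose at (213,385). The hook curls left, towards world +y, so the rear half of the fish is under the board. The gauge slot runs up the middle at about (565,330) to (550,200), the pointer is at (552,200) and the jar at (717,395).

Run:
```python
from h import *
import pickle
f=pickle.load(open("top.pkl","rb")); W=world(f); im=f["pixels"].astype(int); hsv=cv2.cvtColor(f["pixels"],cv2.COLOR_RGB2HSV)
def pix(box,m):
    x0,y0,x1,y1=box; mm=np.zeros(m.shape,bool); mm[y0:y1,x0:x1]=m[y0:y1,x0:x1]; v,u=np.nonzero(mm); return np.c_[u,v]
H,S,V=[hsv[...,i].astype(int) for i in range(3)]
def rect(n,P): 
    rr=cv2.minAreaRect(P[:,:2].astype(np.float32)); print(n,len(P),np.round(rr[0],1),np.round(rr[1],1),round(rr[2],2)); print(cv2.boxPoints(rr).round(1).tolist())
    return rr
blue=(H>105)&(H<130)&(S>110)&(V>40)
p=pix((255,105,310,175),blue); rect("gauge walls z49",onplane(f,p,49))
red=((H<32)|(H>170))&(S>140)&(W[...,2]>14)&(W[...,2]<34)
p=pix((170,194,196,222),red); P=onplane(f,p,24); rr=rect("fish body",P)
for lo in range(390,520,15):
    q=P[(P[:,0]>=lo)&(P[:,0]<lo+15)]
    if len(q)>3: print(lo,len(q),q.min(0)[:2].round(1),q.max(0)[:2].round(1))
hk=(W[...,2]>6)&(W[...,2]<20)&(S<70)
p=pix((172,218,196,240),hk); P=onplane(f,p,15); print("hook",len(P),P.min(0).round(1),P.max(0).round(1))
for lo in range(350,415,6):
    q=P[(P[:,0]>=lo)&(P[:,0]<lo+6)]
    if len(q): print(lo,np.sort(q[:,1]).round(0).astype(int).tolist())
g=(H>45)&(H<85)&(S>90)
p=pix((268,145,296,162),g); P=onplane(f,p,50)
for s in (1,-1):
    c=np.median(P[:,1]); q=P[(P[:,1]-c)*s>0]; print("green",q.mean(0).round(1))
st=(W[...,2]>46)&(W[...,2]<55); p=pix((143,146,220,202),st); P=W[p[:,1],p[:,0]]; rect("step",P)
tr=(W[...,2]>13)&(W[...,2]<19); p=pix((345,155,425,245),tr); rect("tray",W[p[:,1],p[:,0]])
p=pix((385,185,412,240),(H>100)&(H<130)&(S>110)&(V>50)&(W[...,2]>20)); rect("bluefish",onplane(f,p,29))
```

```text
gauge walls z49 92 [687.    2.4] [164.4 132.5] 6.01
[[598.4000244140625, 59.70000076293945], [612.2000122070312, -72.0999984741211], [775.7000122070312, -54.900001525878906], [761.7999877929688, 76.9000015258789]]
fish body 163 [466.7 323.7] [77.5 26.5] 2.66
[[427.29998779296875, 335.1000061035156], [428.6000061035156, 308.70001220703125], [506.0, 312.29998779296875], [504.70001220703125, 338.70001220703125]]
420 16 [427.9 312.3] [434.7 335.3]
435 16 [437.8 312.4] [448.  335.9]
450 40 [451.2 313. ] [464.7 336.8]
465 28 [467.9 313.8] [478.2 334.1]
480 37 [481.4 311.1] [495.  337.8]
495 26 [495.  311.8] [505.2 335.3]
hook 57 [359.4 285.8  15. ] [425.9 342.7  15. ]
356 [337]
368 [301, 321, 325]
374 [315, 315, 318, 318, 322, 322, 325, 328, 331, 332, 335, 335, 338]
380 [312, 315, 315, 319, 335, 335, 338, 338]
386 [286, 312, 312, 316, 335, 339]
392 [293, 312, 313, 316]
398 [310, 313, 316, 316]
404 [310, 310, 313, 313, 316, 316, 343]
410 [310, 310, 313]
green [642.1  15.9  50. ]
green [645.2 -18.3  50. ]
step 2555 [576.5 329.1] [151.4 222.1] 5.79
[[489.8999938964844, 432.0], [512.2999877929688, 211.0], [663.0, 226.3000030517578], [640.5999755859375, 447.20001220703125]]
tray 374 [ 494.9 -345.1] [201.2 240.8] 81.6
[[361.1000061035156, -427.1000061035156], [599.2999877929688, -462.20001220703125], [628.7000122070312, -263.20001220703125], [390.5, -228.0]]
bluefish 153 [ 465.2 -385.3] [ 25. 103.] 80.52
[[412.3999938964844, -389.1000061035156], [514.0, -406.1000061035156], [518.0999755859375, -381.3999938964844], [416.5, -364.5]]
```

```bash
cat >> h.py <<'E'
from scipy.spatial.transform import Rotation as Ro
def go(x,y,z,yaw):
    "full-scale amounts: turn in own tool frame first, then shift in the turned frame"
    s=r.sense(); R0=Ro.from_euler('xyz',s["tcp_rot"]); R1=Ro.from_euler('xyz',[np.pi,0,yaw])
    print("t",round(s["clock"],2),"pos",s["eef_pos"].round(1),"rot",s["tcp_rot"].round(3),"F",s["contact_force"].round(1),"open",round(s["opening"],3),"grip",round(s["grasp_force"],1),"q6",s["qpos"][5].round(2))
    print("turn",((R0.inv()*R1).as_rotvec()/np.pi).round(4),"shift",(R1.inv().apply(np.array([x,y,z])-s["eef_pos"])/25).round(3))
E
python3 -m inch '[[0,0,0.0336,0,0,0,0.4],[0,0,0.0336,0,0,0,0.4],[0,0,0.0336,0,0,0,0.4],[0,0,0.0335,0,0,0,0.4],[0,0,0,0.24,-1,0,0.4],[0,0,0,0.24,-1,0,0.4],[0,0,0,0.24,-1,0,0.4],[0,0,0,0.24,-1,0,0.4]]'
for i in 1; do
python3 -m inch '[[0,0,0,0.24,-1,0,0.4],[0,0,0,0.24,-1,0,0.4],[0,0,0,0.24,-1,0,0.4],[0,0,0,0.24,-1,0,0.4],[0,0,0,0.24,-1,0,0.4],[0,0,0,0.24,-1,0,0.4],[0,0,0,0.24,-1,0,0.4],[0,0,0,0.24,-1,0,0.4]]'
done
python3 -m inch '[[0,0,0,0.24,-1,0,0.4],[0,0,0,0.24,-1,0,0.4],[0,0,0,0.24,-1,0,0.4],[0,0,0,0.24,-1,0,0.4],[0,0,0,0.24,-1,0,0.4],[0,0,0,0.24,-1,0,0.4],[0,0,0,0.24,-1,0,0.4],[0,0,0,0.24,-1,0,0.4]]'
python3 -m inch '[[0,0,0,0.24,-1,0,0.4],[0,0,0,0.24,-1,0,0.4],[0,0,0,0.24,-1,0,0.4],[0,0,0,0.24,-1,0,0.4],[0,0,0,0.24,-1,0,0.4],[0,0,0,0.24,-1,0,0.4],[0,0,0,0.24,-1,0,0.4],[0,0,0,0.24,-1,0,0.4]]'
python3 -c "from h import *; go(475,324,120,0)"
```

```text
clock: 0.77
eef_pos: [279.8, -468.9, 252.8]
tcp_rot: [-3.141, 0.0, -0.001]
contact_force: [0.4, -0.3, 0.1]
opening: 0.601
grasp_force: 0.0
clock: 1.43
eef_pos: [327.8, -268.9, 253.1]
tcp_rot: [-3.141, 0.0, -0.0]
contact_force: [1.6, -0.4, -0.8]
opening: 0.602
grasp_force: 0.0
clock: 2.1
eef_pos: [375.8, -69.0, 253.2]
tcp_rot: [-3.142, 0.0, -0.0]
contact_force: [0.3, 0.7, -0.3]
opening: 0.602
grasp_force: 0.0
clock: 2.77
eef_pos: [423.8, 131.1, 253.1]
tcp_rot: [3.141, 0.0, 0.0]
contact_force: [0.3, -0.5, 0.1]
opening: 0.602
grasp_force: 0.0
t 2.77 pos [423.8 131.1 253.1] rot [3.141 0.    0.   ] F [ 0.3 -0.5  0.1] open 0.602 grip 0.0 q6 1.87
turn [0.     0.0001 0.    ] shift [ 2.047 -7.718  5.324]
```

```bash
python3 -m inch '[[0,0,0,0.256,-0.965,0.4,0.4],[0,0,0,0.256,-0.965,0.4,0.4],[0,0,0,0.256,-0.965,0.4,0.4],[0,0,0,0.256,-0.965,0.4,0.4],[0,0,0,0.256,-0.965,0.4,0.4],[0,0,0,0.256,-0.965,0.4,0.4],[0,0,0,0.256,-0.965,0.4,0.4],[0,0,0,0.256,-0.965,0.4,0.4]]'
python3 -m inch '[[0,0,0,0,0,0.8,0.4],[0,0,0,0,0,0.8,0.4],[0,0,0,0,0,0.8,0.4],[0,0,0,0,0,0.8,0.4],[0,0,0,0,0,0.8,0.4],[0,0,0,0,0,0.8,0.4],[0,0,0,0,0,0.8,0.4],[0,0,0,0,0,0.32,0.4]]'
python3 -m inch '[[0,0,0,0,0,0,0.9],[0,0,0,0,0,0,0.9],[0,0,0,0,0,0,0.9],[0,0,0,0,0,0,0.9],[0,0,0,0,0,0,0.9],[0,0,0,0,0,0,0.9]]' 50
python3 -c "from h import *; go(405,324,26,0)"
```

```text
clock: 3.43
eef_pos: [475.1, 323.9, 172.4]
tcp_rot: [3.141, 0.001, -0.0]
contact_force: [0.2, 0.2, -0.3]
opening: 0.607
grasp_force: 0.0
clock: 4.1
eef_pos: [473.7, 321.8, 22.6]
tcp_rot: [3.139, 0.003, -0.0]
contact_force: [-0.2, -0.2, 0.2]
opening: 0.599
grasp_force: 0.0
clock: 4.6
eef_pos: [475.5, 323.0, 26.0]
tcp_rot: [-3.141, -0.001, -0.0]
contact_force: [1.0, 0.5, -1.0]
opening: 0.29
grasp_force: 50.2
t 4.6 pos [475.5 323.   26. ] rot [-3.141e+00 -1.000e-03 -0.000e+00] F [ 1.   0.5 -1. ] open 0.29 grip 50.2 q6 2.16
turn [-0.0002 -0.0003 -0.    ] shift [-2.822e+00 -4.100e-02  1.000e-03]
```

```bash
python3 -m inch '[[0,0,0,0,0,-0.1,0.9],[0,0,0,-0.5,0,0,0.9],[0,0,0,-0.7,0,0,0.9],[0,0,0,-0.8,0,0,0.9],[0,0,0,-0.8,0,0,0.9],[0,0,0,-0.8,0,0,0.9],[0,0,0,-0.8,0,0,0.9],[0,0,0,0,0,0.1,0.9]]'
python3 -m inch '[[0,0,0,0,0,0,0.4],[0,0,0,0,0,0,0.4],[0,0,0,0,0,0,0.4],[0,0,0,0.5,0,0,0.4],[0,0,0,0.54,0,0,0.4],[0,0,0,0.52,0,0,0.4],[0,0,0,0,0,0,0.4]]'
python3 - <<'E'
from h import *
go(405,324,26,0)
f=cam("top"); save("t2.png",cv2.resize(f["pixels"][150:300,120:320],None,fx=4,fy=4))
f=cam("wrist"); save("w2.png",f["pixels"]); print(f["T"].round(2).tolist())
E
```

```text
clock: 5.27
eef_pos: [360.5, 321.3, 25.4]
tcp_rot: [3.139, 0.004, 0.001]
contact_force: [-18.4, -3.6, 40.0]
opening: 0.291
grasp_force: 55.4
clock: 5.85
eef_pos: [408.3, 323.6, 25.7]
tcp_rot: [-3.139, -0.003, -0.002]
contact_force: [-0.3, 0.2, 0.2]
opening: 0.598
grasp_force: 0.0
t 5.85 pos [408.3 323.6  25.7] rot [-3.139e+00 -3.000e-03 -2.000e-03] F [-0.3  0.2  0.2] open 0.598 grip 0.0 q6 2.24
turn [-0.0007 -0.001  -0.0005] shift [-0.13  -0.016 -0.013]
[[-0.0, -0.96, -0.29, 479.06], [-1.0, 0.0, 0.0, 322.67], [-0.0, 0.29, -0.96, 145.85], [0.0, 0.0, 0.0, 1.0]]
```

View pics/w2.png

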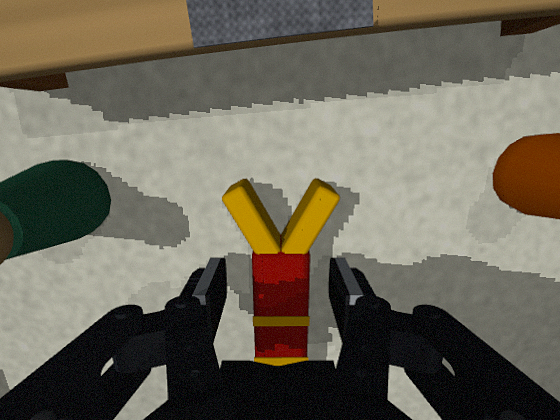

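The wrist view shows the fish clear of the step. The tail fork starts at (281,253), the body spans u 252 to 310, and the fingers stand on either side of it at (215,280) and (345,280).

Run:
```python
from h import *
f=cam("wrist"); print(onplane(f,[(252,256),(309,256),(254,320),(307,320),(281,253),(256,357),(306,357)],24).round(1).tolist())
W=world(f); print(W[290,280],W[240,262],W[190,239],W[190,323],W[181,324])
print(onplane(f,[(239,180),(324,180)],24).round(1).tolist())
f=cam("top"); W=world(f); H,S,V=cv2.split(cv2.cvtColor(f["pixels"],cv2.COLOR_RGB2HSV))
v,u=np.nonzero((W[...,2]>7)&(W[...,2]<20)&(abs(W[...,0]-305)<60)&(abs(W[...,1]-324)<40)); print(len(u), onplane(f,np.c_[u,v],15).min(0), onplane(f,np.c_[u,v],15).max(0))
```

```text
[[422.7, 333.1, 24.0], [422.7, 308.7, 24.0], [390.7, 333.0, 24.0], [390.6, 308.7, 24.0], [424.1, 320.7, 24.0], [369.8, 332.5, 24.0], [369.8, 308.6, 24.0]]
[407.1327119  321.10886457  25.49724104] [429.67745469 328.75597121  23.07721588] [451.28044558 337.75210916  22.84950567] [451.24489627 303.73488153  22.87884677] [452.33575064 301.3479952    8.99804027]
[[455.6, 337.5, 24.0], [455.5, 303.7, 24.0]]
1 [323.80993433 286.33976314  15.        ] [323.80993433 286.33976314  15.        ]
```

```bash
python3 -m inch '[[0,0,0,0,0,0,0.9],[0,0,0,0,0,0,0.9],[0,0,0,0,0,0,0.9],[0,0,0,0,0,0,0.9],[0,0,0,0,0,-0.4,0.9],[0,0,0,0,0,-0.8,0.9],[0,0,0,0,0,-0.9,0.9],[0,0,0,0,0,-0.9,0.9]]' 80
python3 -m inch '[[0,0,0,0,0,-0.9,0.9],[0,0,0,0.1,0.5,0,0.9],[0,0,0,0.1,0.9,0,0.9],[0,0,0,0.1,0.9,0,0.9],[0,0,0,0.1,0.9,0,0.9],[0,0,0,0.1,0.9,0,0.9],[0,0,0,0.1,0.9,0,0.9],[0,0,0,0.1,0.9,0,0.9]]'
python3 -m inch '[[0,0,0,0.1,0.9,0,0.9],[0,0,0,0.1,0.9,0,0.9],[0,0,0,0.1,0.9,0,0.9],[0,0,0,0.1,0.9,0,0.9],[0,0,0,0.1,0.9,0,0.9],[0,0,0,0.1,0.9,0,0.9],[0,0,0,0,0.9,0,0.9],[0,0,0,0,0.6,0,0.9]]'
python3 -m inch '[[0,0,-0.038,0,0,0,0.9],[0,0,-0.038,0,0,0,0.9],[0,0,-0.038,0,0,0,0.9],[0,0,-0.038,0,0,0,0.9],[0,0,-0.038,0,0,0,0.9],[0,0,-0.038,0,0,0,0.9],[0,0,-0.038,0,0,0,0.9],[0,0,-0.038,0,0,0,0.9]]'
python3 -m inch '[[0,0,-0.038,0,0,0,0.9],[0,0,-0.038,0,0,0,0.9],[0,0,-0.038,0,0,0,0.9],[0,0,-0.038,0,0,0,0.9],[0,0,-0.038,0,0,0,0.9],[0,0,-0.038,0,0,0,0.9],[0,0,-0.038,0,0,0,0.9],[0,0,-0.038,0,0,0,0.9]]'
python3 -m inch '[[0,0,-0.038,0,0,0,0.9],[0,0,-0.038,0,0,0,0.9],[0,0,-0.038,0,0,0,0.9],[0,0,-0.038,0,0,0,0.9],[0,0,-0.038,0,0,0,0.9],[0,0,-0.038,0,0,0,0.9],[0,0,-0.038,0,0,0,0.9],[0,0,-0.038,0,0,0,0.9]]'
python3 -m inch '[[0,0,-0.038,0,0,0,0.9],[0,0,-0.038,0,0,0,0.9],[0,0,-0.038,0,0,0,0.9],[0,0,0,0,0,0,0.9]]'
python3 - <<'E'
from h import *
go(438.5,3,116,-3.037)
f=cam("top"); import pickle; pickle.dump(f,open("t3.pkl","wb")); save("t3.png",cv2.resize(f["pixels"][90:290,190:390],None,fx=3,fy=3))
f=cam("scene"); pickle.dump(f,open("s3.pkl","wb"));save("s3.png",f["pixels"])
E
```

```text
clock: 6.72
eef_pos: [403.7, 322.5, 101.3]
tcp_rot: [3.141, 0.001, 0.0]
contact_force: [0.5, 0.4, 0.1]
opening: 0.289
grasp_force: 78.6
clock: 7.38
eef_pos: [421.1, 173.7, 122.5]
tcp_rot: [3.141, 0.001, 0.0]
contact_force: [0.0, -0.1, 0.2]
opening: 0.289
grasp_force: 78.6
clock: 8.05
eef_pos: [435.9, 0.9, 122.5]
tcp_rot: [3.141, 0.001, -0.0]
contact_force: [1.3, -0.3, -0.5]
opening: 0.288
grasp_force: 78.6
clock: 8.72
eef_pos: [435.9, 2.5, 122.5]
tcp_rot: [-3.141, 0.0, 0.961]
contact_force: [-0.8, 0.1, -0.8]
opening: 0.283
grasp_force: 78.5
clock: 9.38
eef_pos: [435.9, 2.5, 122.5]
tcp_rot: [-3.141, -0.0, 1.916]
contact_force: [-0.1, -0.3, -0.5]
opening: 0.282
grasp_force: 78.5
clock: 10.05
eef_pos: [435.9, 2.5, 122.5]
tcp_rot: [-3.141, -0.001, 2.871]
contact_force: [0.2, -0.8, -0.7]
opening: 0.281
grasp_force: 78.5
clock: 10.38
eef_pos: [435.9, 2.5, 122.5]
tcp_rot: [-3.142, -0.001, -3.055]
contact_force: [-0.3, -0.2, -1.5]
opening: 0.282
grasp_force: 78.5
t 10.38 pos [435.9   2.5 122.5] rot [-3.142e+00 -1.000e-03 -3.055e+00] F [-0.3 -0.2 -1.5] open 0.282 grip 78.5 q6 -1.66
turn [-0.     -0.0002 -0.0056] shift [-0.104  0.01   0.261]
```

View pics/t3.png

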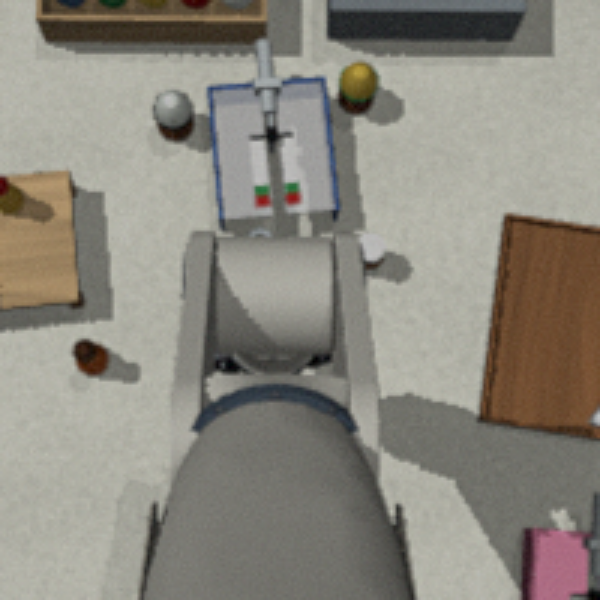

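The top view shows the hook end peeking out past the wrist at crop (262,233), just before the gauge mouth; the jar is at (370,250). I'll use the scene camera for the hook position.

Run:
```python
from h import *
import pickle
f=pickle.load(open("s3.pkl","rb")); im=f["pixels"]
save("s3c.png",cv2.resize(im[120:340,190:350],None,fx=3.6,fy=2.7*1.0,interpolation=cv2.INTER_CUBIC)) if 0 else save("s3c.png",cv2.resize(im[140:340,190:350],None,fx=3,fy=3,interpolation=cv2.INTER_CUBIC))
W=world(f)
# hook points by depth: region ahead of the nose, height 85..125
m=(W[...,2]>95)&(W[...,2]<125)&(abs(W[...,1])<60)&(W[...,0]>495)&(W[...,0]<620)
v,u=np.nonzero(m); P=W[m]; print(len(P))
for lo in range(495,620,8):
    q=P[(P[:,0]>=lo)&(P[:,0]<lo+8)]
    if len(q): print(lo,len(q),q.min(0).round(1),q.max(0).round(1),q.mean(0).round(1))
```

```text
244
495 22 [495.   -1.8 116.7] [502.8  21.3 120.2] [499.1   8.4 118.1]
503 19 [503.3  -1.8 113.9] [510.6  21.  119.5] [506.7   8.5 117.7]
511 33 [511.1  -1.8  99.6] [518.9  23.2 121.2] [515.5   8.  115.7]
519 61 [5.191e+02 4.000e-01 9.760e+01] [526.9  23.3 118.7] [522.3  10.5 110.7]
527 28 [527.2   7.1 101.5] [534.8  22.9 113.7] [529.7  14.  107.9]
535 8 [535.1  20.5 107. ] [541.6  27.2 110.6] [538.1  24.6 108.8]
543 8 [544.8  22.4 107.2] [550.7  28.9 111.2] [548.1  25.1 109.2]
551 6 [551.9  24.3 107.5] [558.8  28.9 109.8] [555.5  26.6 108.7]
559 9 [5.600e+02 1.000e-01 1.046e+02] [566.9  30.6 109.4] [563.5  18.1 107.6]
567 20 [5.671e+02 1.000e-01 1.057e+02] [574.9  28.3 111.5] [571.4  14.6 108.9]
575 30 [575.9   4.3 103.4] [582.8  25.9 110.1] [578.4  15.5 107.6]
```

View pics/s3c.png

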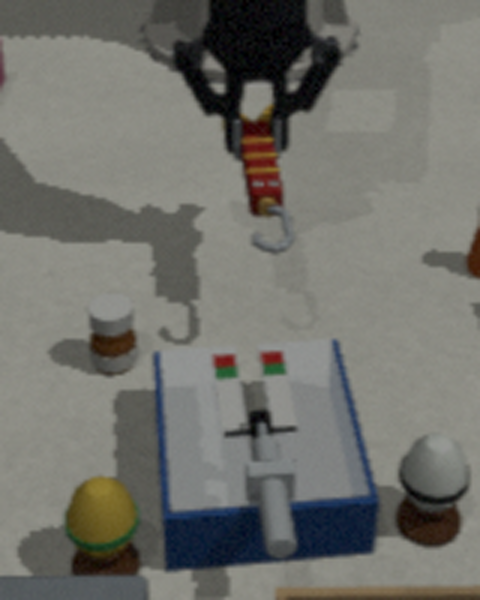

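```bash
python3 -m inch '[[0,0,-0.0056,-0.3,0.04,0.3,0.9],[0,0,0,0,0,0.6,0.9],[0,0,0,0,0,0.7,0.9],[0,0,0,0,0,0.7,0.9],[0,0,0,0,0,0.7,0.9],[0,0,0,0,0,0.5,0.9],[0,0,0,0,0,0.3,0.9],[0,0,0,0,0,0,0.9]]'
python3 -c "from h import *; go(443.4,3.5,27,-3.037)"
```

```text
clock: 11.15
eef_pos: [443.8, 4.4, 26.4]
tcp_rot: [3.141, -0.002, -3.044]
contact_force: [0.0, 0.6, -0.8]
opening: 0.286
grasp_force: 78.8
t 11.15 pos [443.8   4.4  26.4] rot [ 3.141e+00 -2.000e-03 -3.044e+00] F [ 0.   0.6 -0.8] open 0.286 grip 78.8 q6 -1.66
turn [ 0.0001 -0.0005 -0.0022] shift [ 0.021 -0.034 -0.025]
```

```bash
python3 -m inch '[[0,0,-0.001,-0.3,0,-0.02,0.9],[0,0,0,-0.6,-0.02,0,0.9],[0,0,0,-0.7,0,0,0.9],[0,0,0,-0.7,0,0,0.9],[0,0,0,-0.7,0,0,0.9],[0,0,0,-0.6,0,0,0.9],[0,0,0,-0.4,0,0,0.9],[0,0,0,0,0,0,0.9]]'
python3 -m inch '[[0,0,0,-0.4,0,0,0.9],[0,0,0,-0.5,0,0,0.9],[0,0,0,-0.5,0,0,0.9],[0,0,0,-0.35,0,0,0.9],[0,0,0,-0.15,0,0,0.9],[0,0,0,0,0,0,0.9],[0,0,0,0,0,0,0.9]]'
python3 - <<'E'
from h import *
go(614.7-21.4-2.7,-4.7-2.2+25.9,27,-3.037)
f=cam("scene"); im=f["pixels"]
save("s4.png",cv2.resize(im[200:340,190:350],None,fx=4,fy=4,interpolation=cv2.INTER_CUBIC))
E
```

```text
clock: 11.82
eef_pos: [546.7, 14.3, 28.9]
tcp_rot: [-3.141, 0.003, -3.04]
contact_force: [-0.1, -0.2, -0.9]
opening: 0.285
grasp_force: 78.7
clock: 12.4
eef_pos: [590.1, 18.9, 28.1]
tcp_rot: [3.142, -0.001, -3.039]
contact_force: [0.6, -0.2, -1.7]
opening: 0.286
grasp_force: 78.7
t 12.4 pos [590.1  18.9  28.1] rot [ 3.142e+00 -1.000e-03 -3.039e+00] F [ 0.6 -0.2 -1.7] open 0.286 grip 78.7 q6 -1.64
turn [ 0.     -0.0004 -0.0007] shift [-0.022  0.003  0.042]
```

View pics/s4.png

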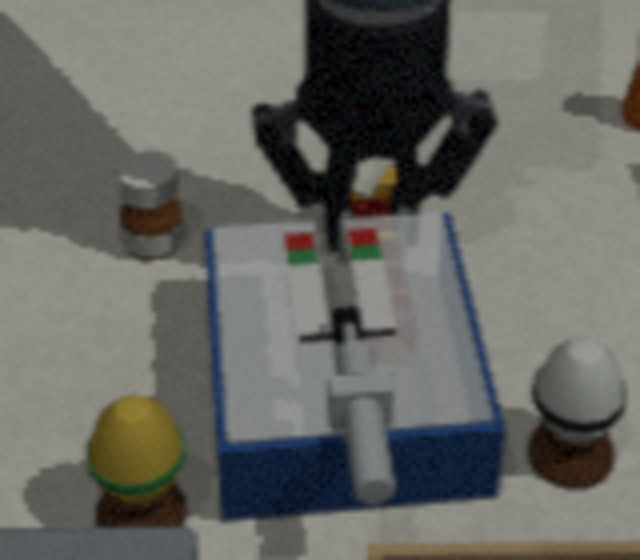

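The fish's nose is in the tunnel under the clear roof at about (395,300), on the +y side of the slot. The pointer is home at (345,335) and there is no contact. Next I shift it sideways onto the pin.

```bash
python3 -m inch '[[0,0,0,0,-0.2,0,0.9],[0,0,0,0,-0.25,0,0.9],[0,0,0,0,-0.25,0,0.9],[0,0,0,0,-0.2,0,0.9],[0,0,0,0,-0.14,0,0.9],[0,0,0,0,0,0,0.9],[0,0,0,0,0,0,0.9]]'
python3 -m inch '[[0,0,0,0.15,0,0,0.9],[0,0,0,0.2,0,0,0.9],[0,0,0,0.2,0,0,0.9],[0,0,0,0.2,0,0,0.9],[0,0,0,0.1,0,0,0.9],[0,0,0,0,0,0,0.9],[0,0,0,0,0,0,0.9]]'
python3 -c "from h import *; go(614.7-47.5*.9945,-4.7-47.5*.1045,27,-3.037)"
```

```text
clock: 13.03
eef_pos: [593.4, -7.3, 28.3]
tcp_rot: [3.142, -0.0, -3.04]
contact_force: [0.3, -0.1, -1.4]
opening: 0.286
grasp_force: 78.7
clock: 13.62
eef_pos: [572.3, -9.1, 28.4]
tcp_rot: [-3.142, 0.0, -3.039]
contact_force: [-0.4, -0.5, -1.0]
opening: 0.288
grasp_force: 78.6
t 13.62 pos [572.3  -9.1  28.4] rot [-3.142  0.    -3.039] F [-0.4 -0.5 -1. ] open 0.288 grip 78.6 q6 -1.69
turn [-0.      0.0001 -0.0007] shift [ 0.194 -0.002  0.055]
```

```bash
python3 -m inch '[[0,0,0,0.1,0,0,0.9],[0,0,0,0.1,0,0,0.9],[0,0,0,0,0,0,0.9],[0,0,0,0,0,0,0.9]]'
python3 -m inch '[[0,0,0,0.1,0,0,0.9],[0,0,0,0.1,0,0,0.9],[0,0,0,0,0,0,0.9],[0,0,0,0,0,0,0.9]]'
python3 -m inch '[[0,0,0,0.1,0,0,0.9],[0,0,0,0.1,0,0,0.9],[0,0,0,0,0,0,0.9],[0,0,0,0,0,0,0.9]]'
```

```text
clock: 13.95
eef_pos: [567.7, -9.7, 28.4]
tcp_rot: [-3.142, 0.001, -3.039]
contact_force: [1.5, 1.0, -0.5]
opening: 0.285
grasp_force: 78.6
clock: 14.28
eef_pos: [562.5, -10.2, 28.4]
tcp_rot: [-3.142, 0.0, -3.039]
contact_force: [2.4, 0.5, -0.2]
opening: 0.28
grasp_force: 78.6
clock: 14.62
eef_pos: [557.4, -10.7, 28.4]
tcp_rot: [-3.142, 0.0, -3.039]
contact_force: [2.8, -0.3, -0.9]
opening: 0.287
grasp_force: 78.6
```

```bash
python3 -m inch '[[0,0,0,0.15,0,0,0.9],[0,0,0,0.25,0,0,0.9],[0,0,0,0.25,0,0,0.9],[0,0,0,0.25,0,0,0.9],[0,0,0,0.25,0,0,0.9],[0,0,0,0.25,0,0,0.9],[0,0,0,0.2,0,0,0.9],[0,0,0,0.1,0,0,0.9]]'
python3 -m inch '[[0,0,0,0,0,0,0.9],[0,0,0,0,0,0,0.9]]'
python3 - <<'E'
from h import *
go(506.7,-16,28,-3.037)
for i in range(4): r.sense()
f=cam("scene"); im=f["pixels"]
save("s5.png",cv2.resize(im[200:310,220:320],None,fx=5,fy=5,interpolation=cv2.INTER_CUBIC))
E
```

```text
clock: 15.28
eef_pos: [515.2, -15.1, 28.6]
tcp_rot: [-3.141, 0.002, -3.039]
contact_force: [6.8, 0.1, -1.7]
opening: 0.287
grasp_force: 78.5
clock: 15.45
eef_pos: [515.8, -15.0, 28.7]
tcp_rot: [-3.141, 0.003, -3.039]
contact_force: [8.9, 0.9, -2.1]
opening: 0.284
grasp_force: 78.5
t 15.45 pos [515.8 -15.   28.7] rot [-3.141e+00  3.000e-03 -3.039e+00] F [ 8.9  0.9 -2.1] open 0.284 grip 78.5 q6 -1.71
turn [-0.0001  0.0008 -0.0007] shift [ 0.368 -0.001  0.029]
```

View pics/s5.png

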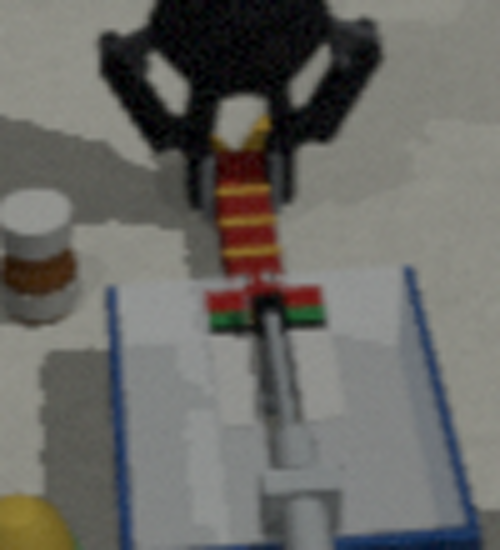

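The pointer bar is at about (265,325), on the rear edge of the green band. That agrees with the computed 52 mm, so 9 mm more brings it to about 61.

```bash
python3 -m inch '[[0,0,0,0.12,0,0,0.9],[0,0,0,0.12,0,0,0.9],[0,0,0,0.12,0,0,0.9],[0,0,0,0,0,0,0.9],[0,0,0,0,0,0,0.9],[0,0,0,0,0,0,0.9],[0,0,0,0,0,0,0.9],[0,0,0,0,0,0,0.9]]'
python3 - <<'E'
from h import *
go(506.7,-16,28,-3.037)
f=cam("scene"); im=f["pixels"]
save("s6.png",cv2.resize(im[245:285,245:305],None,fx=10,fy=10,interpolation=cv2.INTER_CUBIC))
E
```

```text
clock: 16.17
eef_pos: [507.4, -15.9, 28.8]
tcp_rot: [-3.141, 0.003, -3.039]
contact_force: [7.4, 0.9, -1.9]
opening: 0.284
grasp_force: 78.5
t 16.17 pos [507.4 -15.9  28.8] rot [-3.141e+00  3.000e-03 -3.039e+00] F [ 7.4  0.9 -1.9] open 0.284 grip 78.5 q6 -1.71
turn [-0.0001  0.0011 -0.0007] shift [ 0.029 -0.001  0.03 ]
```

View pics/s6.png

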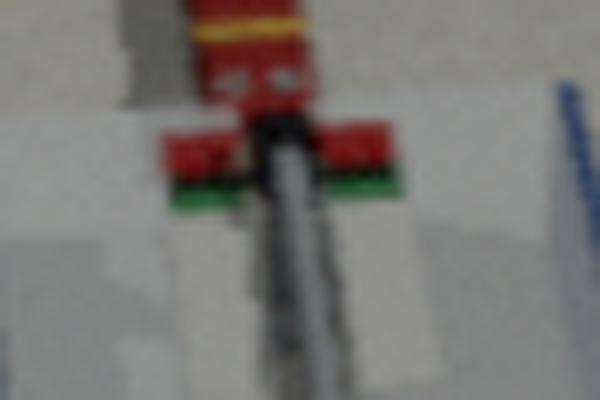

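The pointer bar at about (290,178) lies on the mouth side of the green band. It stands above the roof, so parallax shifts it towards the mouth, and TCP travel gives about 60 mm. I'll hold here, then hold again 2.5 mm further back to be safe.

```bash
python3 -m inch '[[0,0,0,0,0,0,0.9],[0,0,0,0,0,0,0.9],[0,0,0,0,0,0,0.9],[0,0,0,0,0,0,0.9],[0,0,0,0,0,0,0.9],[0,0,0,0,0,0,0.9],[0,0,0,0,0,0,0.9],[0,0,0,-0.1,0,0,0.9]]'
python3 -m inch '[[0,0,0,0,0,0,0.9],[0,0,0,0,0,0,0.9],[0,0,0,0,0,0,0.9],[0,0,0,0,0,0,0.9],[0,0,0,0,0,0,0.9],[0,0,0,0,0,0,0.9],[0,0,0,0,0,0,0.9],[0,0,0,0,0,0,0.9]]'
python3 -m inch '[[0,0,0,0,0,0,0.9],[0,0,0,0,0,0,0.9],[0,0,0,-0.1,0,0,0.9],[0,0,0,-0.2,0,0,0.9],[0,0,0,-0.25,0,0,0.9],[0,0,0,-0.25,0,0,0.9],[0,0,0,-0.25,0,0,0.9],[0,0,0,-0.25,0,0,0.9]]'
python3 -m inch '[[0,0,0,-0.25,0,0,0.9],[0,0,0,-0.25,0,0,0.9],[0,0,0,-0.2,0,0,0.9],[0,0,0,-0.2,0,0,0.9],[0,0,0,-0.1,0,0,0.9],[0,0,0,-0.1,0,0,0.9],[0,0,0,0,0,0,0.9]]'
python3 -c "from h import *; go(593.4,-7,28.3,-3.037)"
```

```text
clock: 16.88
eef_pos: [509.4, -15.7, 28.7]
tcp_rot: [-3.141, 0.003, -3.039]
contact_force: [8.5, 0.9, -2.1]
opening: 0.284
grasp_force: 78.6
clock: 17.55
eef_pos: [509.9, -15.7, 28.8]
tcp_rot: [-3.141, 0.003, -3.039]
contact_force: [9.1, 1.1, -3.2]
opening: 0.285
grasp_force: 78.5
clock: 18.22
eef_pos: [541.2, -12.3, 28.5]
tcp_rot: [-3.142, 0.001, -3.039]
contact_force: [4.9, -0.1, -1.1]
opening: 0.284
grasp_force: 78.7
clock: 18.8
eef_pos: [568.3, -9.5, 28.1]
tcp_rot: [3.142, -0.001, -3.039]
contact_force: [1.7, -0.4, -0.4]
opening: 0.281
grasp_force: 78.7
t 18.8 pos [568.3  -9.5  28.1] rot [ 3.142e+00 -1.000e-03 -3.039e+00] F [ 1.7 -0.4 -0.4] open 0.281 grip 78.7 q6 -1.69
turn [ 0.     -0.0002 -0.0007] shift [-1.01  -0.005 -0.009]
```

```bash
python3 -m inch '[[0,0,0,-0.15,0,0,0.9],[0,0,0,-0.2,0,0,0.9],[0,0,0,-0.25,0,0,0.9],[0,0,0,-0.25,0,0,0.9],[0,0,0,-0.15,0,0,0.9],[0,0,0,0,0,0,0.9],[0,0,0,0,0,0,0.9]]'
python3 -m inch '[[0,0,0,0,0.2,0,0.9],[0,0,0,0,0.25,0,0.9],[0,0,0,0,0.25,0,0.9],[0,0,0,0,0.2,0,0.9],[0,0,0,0,0.14,0,0.9],[0,0,0,0,0,0,0.9],[0,0,0,0,0,0,0.9]]'
python3 -c "from h import *; go(443.4,3.5,27,-3.037)"
```

```text
clock: 19.38
eef_pos: [593.3, -6.9, 28.1]
tcp_rot: [3.142, -0.0, -3.039]
contact_force: [0.2, -0.3, -1.6]
opening: 0.282
grasp_force: 78.7
clock: 19.97
eef_pos: [590.5, 19.2, 28.3]
tcp_rot: [-3.142, 0.0, -3.039]
contact_force: [0.6, 0.1, -1.7]
opening: 0.285
grasp_force: 78.7
t 19.97 pos [590.5  19.2  28.3] rot [-3.142  0.    -3.039] F [ 0.6  0.1 -1.7] open 0.285 grip 78.7 q6 -1.64
turn [-0.      0.     -0.0005] shift [ 5.919 -0.012  0.053]
```

```bash
python3 -m inch '[[0,0,0,0.4,0,0,0.9],[0,0,0,0.8,0,0,0.9],[0,0,0,0.8,0,0,0.9],[0,0,0,0.8,0,0,0.9],[0,0,0,0.8,0,0,0.9],[0,0,0,0.8,0,0,0.9],[0,0,0,0.8,0,0,0.9],[0,0,0,0.7,0,0,0.9]]'
python3 -m inch '[[0,0,0,0,0,-0.4,0.9],[0,0,0,0,0,-0.8,0.9],[0,0,0,0,0,-0.9,0.9],[0,0,0,0,0,-0.9,0.9],[0,0,0,0,0,-0.5,0.9],[0,0,0.0395,0,0,0,0.9],[0,0,0.0395,0,0,0,0.9],[0,0,0,0,0,0,0.9]]'
python3 -c "from h import *; go(452.6,-293.6,115,2.995)"
```

```text
clock: 20.63
eef_pos: [441.6, 3.4, 28.3]
tcp_rot: [3.142, -0.001, -3.04]
contact_force: [0.1, -0.1, -1.5]
opening: 0.285
grasp_force: 78.7
clock: 21.3
eef_pos: [444.4, 3.7, 116.8]
tcp_rot: [3.141, 0.002, 2.99]
contact_force: [0.3, 0.2, -1.4]
opening: 0.284
grasp_force: 78.8
t 21.3 pos [444.4   3.7 116.8] rot [3.141e+00 2.000e-03 2.990e+00] F [ 0.3  0.2 -1.4] open 0.284 grip 78.8 q6 -1.41
turn [ 0.0001  0.0006 -0.0017] shift [ -2.062 -11.715   0.072]
```

```bash
python3 -m inch '[[0,0,-0.0017,-0.05,-0.4,0,0.9],[0,0,0,-0.15,-0.8,0,0.9],[0,0,0,-0.15,-0.9,0,0.9],[0,0,0,-0.15,-0.9,0,0.9],[0,0,0,-0.15,-0.9,0,0.9],[0,0,0,-0.15,-0.9,0,0.9],[0,0,0,-0.15,-0.9,0,0.9],[0,0,0,-0.15,-0.9,0,0.9]]'
python3 -m inch '[[0,0,0,-0.15,-0.9,0,0.9],[0,0,0,-0.15,-0.9,0,0.9],[0,0,0,-0.15,-0.9,0,0.9],[0,0,0,-0.15,-0.9,0,0.9],[0,0,0,-0.15,-0.9,0,0.9],[0,0,0,-0.15,-0.5,0,0.9],[0,0,0,-0.1,-0.1,0,0.9],[0,0,0,0,0,0,0.9]]'
python3 -m inch '[[0,0,0,0,0,0,0.9]]'
python3 - <<'E'
from h import *
import pickle
go(452.6,-293.6,32,2.995)
f=cam("scene"); save("s7.png",f["pixels"]); W=world(f)
m=(W[...,2]>92)&(W[...,2]<112)&(W[...,1]<-230)&(W[...,1]>-370)&(W[...,0]>545)&(W[...,0]<640); P=W[m]; print(len(P),P.min(0),P.max(0))
m=(W[...,2]>12)&(W[...,2]<19)&(W[...,1]<-200)&(W[...,1]>-480)&(W[...,0]>340)&(W[...,0]<650); rr=cv2.minAreaRect(W[m][:,:2].astype(np.float32)); print(rr,cv2.boxPoints(rr))
E
```

```text
clock: 21.97
eef_pos: [447.8, -164.7, 116.0]
tcp_rot: [-3.142, 0.0, 3.006]
contact_force: [1.5, -0.1, -1.0]
opening: 0.284
grasp_force: 78.7
clock: 22.63
eef_pos: [455.1, -293.6, 115.8]
tcp_rot: [3.141, 0.0, 3.001]
contact_force: [-0.4, 0.3, -1.4]
opening: 0.284
grasp_force: 78.8
clock: 22.72
eef_pos: [454.6, -292.3, 115.6]
tcp_rot: [3.141, -0.001, 3.002]
contact_force: [-0.4, 0.7, -0.2]
opening: 0.286
grasp_force: 78.8
t 22.72 pos [ 454.6 -292.3  115.6] rot [ 3.141e+00 -1.000e-03  3.002e+00] F [-0.4  0.7 -0.2] open 0.286 grip 78.8 q6 -2.01
turn [ 0.0002 -0.0002  0.0023] shift [ 0.072 -0.064  3.344]
118 [ 545.17070577 -321.43334049   93.69207115] [ 599.53627452 -288.39484473  105.56404216]
((496.7455749511719, -343.0528564453125), (200.55618286132812, 241.6507110595703), 81.84297943115234) [[ 362.91452 -425.17294]
 [ 602.1204  -459.45993]
 [ 630.57666 -260.93277]
 [ 391.37073 -226.64578]]
```

View pics/s7.png

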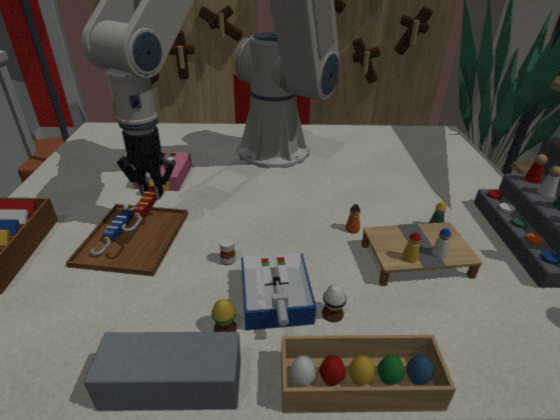

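The red fish hangs over the tray's free half at (150,200), the blue fish lies at (115,230), and the slide is home. The pink look-alike at (160,170) is well behind the gripper. Next I lower the fish.

```bash
python3 -m inch '[[0,0,0.002,0.05,-0.05,0.3,0.9],[0,0,0,0,0,0.6,0.9],[0,0,0,0,0,0.7,0.9],[0,0,0,0,0,0.7,0.9],[0,0,0,0,0,0.5,0.9],[0,0,0,0,0,0.3,0.9],[0,0,0,0,0,0.15,0.9],[0,0,0,0,0,0,0.9]]'
python3 -m inch '[[0,0,0,0,0,0.03,0.9],[0,0,0,0,0,0,0.9],[0,0,0,0,0,0,0.9]]'
python3 -c "from h import *; go(452.6,-293.6,31,2.995)"
```

```text
clock: 23.43
eef_pos: [453.0, -293.5, 33.8]
tcp_rot: [3.141, -0.001, 2.995]
contact_force: [-0.1, -0.1, -1.2]
opening: 0.283
grasp_force: 78.8
clock: 23.68
eef_pos: [453.8, -294.5, 34.5]
tcp_rot: [-3.141, 0.001, 2.995]
contact_force: [-0.2, -0.0, -0.5]
opening: 0.286
grasp_force: 78.8
t 23.68 pos [ 453.8 -294.5   34.5] rot [-3.141e+00  1.000e-03  2.995e+00] F [-0.2 -0.  -0.5] open 0.286 grip 78.8 q6 -2.0
turn [-0.0002  0.0004 -0.0001] shift [0.054 0.027 0.138]
```

```bash
python3 -m inch '[[0,0,0,0,0,0.05,0.9],[0,0,0,0,0,0,0.9],[0,0,0,0,0,0,0.9],[0,0,0,0,0,0,0.9]]'
python3 -m inch '[[0,0,0,0,0,0.05,0.9],[0,0,0,0,0,0,0.9],[0,0,0,0,0,0,0.9],[0,0,0,0,0,0,0.9]]'
python3 -m inch '[[0,0,0,0,0,0.03,0.9],[0,0,0,0,0,0,0.9],[0,0,0,0,0,0,0.9],[0,0,0,0,0,0,0.9]]'
```

```text
clock: 24.02
eef_pos: [453.4, -294.3, 32.7]
tcp_rot: [-3.142, 0.0, 2.995]
contact_force: [-0.4, 0.2, -1.5]
opening: 0.284
grasp_force: 78.8
clock: 24.35
eef_pos: [453.4, -294.2, 31.2]
tcp_rot: [3.142, -0.0, 2.995]
contact_force: [-1.1, 0.2, -1.1]
opening: 0.286
grasp_force: 78.8
clock: 24.68
eef_pos: [453.4, -294.3, 30.5]
tcp_rot: [-3.142, 0.0, 2.995]
contact_force: [-0.8, 0.3, -0.7]
opening: 0.288
grasp_force: 79.0
```

```bash
python3 -m inch '[[0,0,0,0,0,0.04,0.9],[0,0,0,0,0,0,0.9],[0,0,0,0,0,0,0.9],[0,0,0,0,0,0,0.9]]'
python3 -m inch '[[0,0,0,0,0,0,0.6],[0,0,0,0,0,0,0.5],[0,0,0,0,0,0,0.5],[0,0,0,0,0,0,0.5],[0,0,0,0,0,-0.3,0.5],[0,0,0,0,0,-0.8,0.5],[0,0,0,0,0,-1,0.5],[0,0,0,0,0,-1,0.5]]'
python3 -m inch '[[0,0,0,0,0,-1,0.5],[0,0,0,0.5,0,-1,0.5],[0,0,0,1,0,-1,0.5],[0,0,0,1,0,-0.5,0.5],[0,0,0,1,0,0,0.5],[0,0,0,1,0,0,0.5],[0,0,0,1,0,0,0.5],[0,0,0,0,0,0,0.5]]'
python3 - <<'E'
from h import *
go(453,-294,31,2.995)
f=cam("scene"); W=world(f); im=f["pixels"]
H,S,V=[a.astype(int) for a in cv2.split(cv2.cvtColor(im,cv2.COLOR_RGB2HSV))]
m=((H<12)|(H>170))&(S>130)&(W[...,2]>24)&(W[...,2]<36)&(abs(W[...,0]-500)<130)&(abs(W[...,1]+300)<60)
P=W[m]; print(len(P),P.min(0),P.max(0),np.median(P,0)); A=np.c_[P[:,:2],np.ones(len(P))]; print(np.linalg.lstsq(A,P[:,2],rcond=None)[0])
save("s8.png",cv2.resize(im[180:340,60:330],None,fx=2.9,fy=2.9,interpolation=cv2.INTER_CUBIC))
E
```

```text
clock: 25.02
eef_pos: [453.4, -294.3, 30.5]
tcp_rot: [-3.141, 0.0, 2.995]
contact_force: [-3.6, 2.6, 14.0]
opening: 0.281
grasp_force: 80.8
clock: 25.68
eef_pos: [452.9, -293.9, 107.9]
tcp_rot: [3.141, -0.001, 2.995]
contact_force: [0.3, -1.0, -0.1]
opening: 0.502
grasp_force: 0.0
clock: 26.35
eef_pos: [313.3, -272.4, 194.5]
tcp_rot: [3.14, -0.003, 2.994]
contact_force: [0.3, 0.3, -0.3]
opening: 0.503
grasp_force: 0.0
t 26.35 pos [ 313.3 -272.4  194.5] rot [ 3.140e+00 -3.000e-03  2.994e+00] F [ 0.3  0.3 -0.3] open 0.503 grip 0.0 q6 -2.14
turn [ 0.0004 -0.0009 -0.0003] shift [-5.654 -0.04   6.539]
194 [ 434.88658768 -313.7373015    24.01714007] [ 540.64448028 -279.37155329   28.23322326] [ 488.3467034  -295.54101152   25.94605101]
[ 3.88009075e-04 -8.90154505e-03  2.31392405e+01]
```

View pics/s8.png

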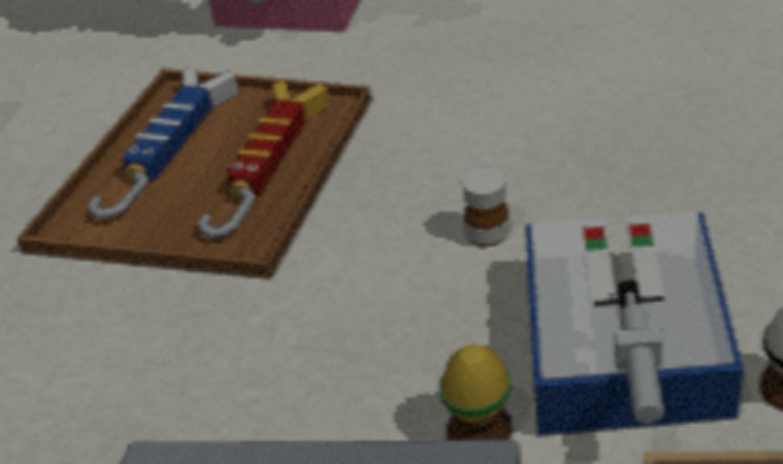

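The red fish lies flat in the tray beside the blue one, the pointer is home at (627,300), and nothing else has moved.

```bash
python3 -c "from rig import r; print(r.sign_off())"
```

```text
the job is handed in; nothing more can be done
None
```

The job is handed in, with no verdict returned: the red fish held the slide at about 58–60 mm (green band 55–67) for roughly 2 s, the slide was eased home, and the fish was laid flat in the tray beside the blue one; in the last picture the slide is home and nothing in view (tray, jar, gauge, eggs) has been disturbed.

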